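Make up a mending-plate order and hold the nail chest half open

ROBOT

A 6-joint arm with a two-finger parallel gripper is mounted at the origin on the work surface. World frame = base frame: x ahead of the robot, y to its left, z up, the work surface at z = 0. Lengths are in m, angles in degrees, forces in N, time in s.
With the tool pointing down it reaches from about 0.375 to 0.9 m from the base axis. Payload 3.1 kg.
Tool frame: the origin (TCP) lies at the very end of the fingers, on their centre line; the grasp point (between the pads) lies 19 mm behind it; z points along the fingers, y is the line along which they close (so a half turn about z gives the same grasp; the last joint's range is limited). The gripper opens to 87 mm and grips with 3 to 60 N. Pads are 19 mm wide; open, the fingers measure 117 mm over their backs; the gripper's body (75 mm by 190 mm) begins 51 mm behind the grasp point.
Start: joints at [-80.816, 30.224, 82.088, -0, 67.689, -10.227], TCP at [0.208, -0.589, 0.223] pointing down, gripper open.
Joint ranges: [-176.69, 176.69], [-43.24, 126.21], [12.49, 139.97], [-82, 262], [0, 151.66], [-163.58, 163.58]. Speed limits (degrees/s): [159.86, 159.86, 180, 180, 180, 180].

INTERFACE

Orientations are given as a 3x3 rotation matrix whose columns are the frame's x, y, z axes.
In Python, from rig import * gives the robot as it stands.
- The arm moves only by the tool jog_arm, never from a script. Its arguments are lists of equal length, an entry for each row: "delta_pos": the shift along the world's x, y, z in cm, a list of three; "turn": the turn about the world's z in degrees; "grip": the closure, from 0 (fully open) to 1 (shut). In form: {"delta_pos": [[x, y, z], ...], "turn": [turn, ...], "grip": [grip, ...]}. A call has 1 to 12 rows; each row is the pose to reach, as a shift and turn from the pose commanded when the call began; what a row does not reach only later rows make up. A row lasts 1/8 s, in which the tool goes at most 62.5 mm and 10.7 degrees, less where a joint would pass 70% of its speed; a pose out of reach is approached as far as the arm can. A call with a gripper value outside its range is refused whole. The fingers move at their own pace and stop on an object; the grip force is fixed at half the most. Time passes only in rows, so rows that repeat a pose let the fingers close. It gives the time, the measured TCP pose, the force, the opening and the grip force at its end, in the units of the state.
- read_state(): the state, without advancing time (a new reading comes with each control period).
- capture(name): name is "side" or "top"; returns a dict with "color" (400x640x3 uint8, blue, green, red), "fovy" (degrees; the focal length in pixels is half the picture's height over the tangent of half this angle, whatever the lens; pixels are square), "cx", "cy" (the principal point, pixels), "camera_from_world" (4x4, takes a point from world to camera coordinates). Camera axes: x right, y up, looking along -z (the intrinsics and any distortion apply to the point x, -y, -z); pixel columns grow to the right and rows downward; lengths in m; the calibration is good to about 2 mm. A picture is of the moment at which its call begins. There is no depth.
- hand_in(): hands the job in; it is judged then, once.
The state is a dict: "time_s": time; "joint_positions": joint angles; "qvel": joint speeds; "tau": joint torques, N m; "position": TCP position; "tcp_rot": TCP orientation; "force": force on the tool from outside, world axes, zero at the start; "moment": the same for the moment, N m; "opening": opening from 0.0 (shut) to 1.0 (fully open); "grasp_force": force on a finger pad.
Only numpy, scipy, OpenCV 4.12 (cv2) and the standard library are available. Lean on these libraries where they do the work, as an engineer would, in place of code of your own. Each camera call takes 0.05 s, during which the arm holds its last target. There are 200 camera calls.

TASK

Make up the customer's order: lay the two loose steel mending plates flat and lengthwise in the empty compartments of the low wooden tray, the long plate in the long compartment and the short plate in the short one, and let go of them. Then slide the sprung steel shutter of the nail chest, by its wooden grip, away from its closed end to half travel, so that its edge stands over the middle of the partition (near bin open for counting out the nails, far bin still covered), without going far past that, and finish while holding it there: it springs shut if let go. Keep the chest shut until the plates are laid, and leave everything else on the counter where it is.

Things in the scene. Friction and masses are not known exactly. Their poses are not given: they have to be found in the camera images.
- long_plate: long flat steel mending plate, 150 x 25 x 8 mm, lying flat on the counter. Origin at the centre of its underside, x along its length, y across, z up
- short_plate: short flat steel mending plate, 90 x 25 x 8 mm, lying flat on the counter. Origin at the centre of its underside, x along its length, y across, z up
- tray: low wooden tray fixed to the counter, 182 (its x) x 218 (its y) x 20 mm high, three compartments with a floor 5 mm above the counter, walls 6 mm thick rising 15 mm above that floor; two compartments are empty, the third holds nails. Origin at the centre of its underside, z up
- long_place (a point): centre of the floor (5 mm above the counter) of the long empty compartment, which is 170 mm long along the tray's x and 90 mm wide along its y; axes parallel to the tray's
- short_place (a point): centre of the floor (5 mm above the counter) of the short empty compartment, which is 110 mm long along the tray's y and 80 mm wide along its x; axes parallel to the tray's
- chest: wooden nail chest fixed to the counter, 290 (its x) x 130 (its y) x 68 mm high: two nail bins at its -x end (towards the robot) with a light wood partition between them, and at its +x end a hood under which the shutter slides. Origin at the centre of its underside, z up. The chest's +x is the shutter's opening direction
- shutter (a joint): travel of the steel shutter along the chest's +x, in m: 0 shut (both bins covered), 0.120 fully open, 0.060 half travel with its edge over the middle of the partition. A spring pulls it shut with 4 N at 0, 10 N at half travel and 16 N fully open; it returns when let go
- shutter_grip (a point): on the wooden grip that stands up from the shutter and moves with it: a block 16 mm thick (chest x) x 44 mm wide (chest y), rising 34 mm above the sheet to 92 mm above the counter; the point is midway in it, 78 mm above the counter. The hood (68 mm high) begins 98 mm beyond the block when shut and 38 mm beyond it at half travel (sheet top 58 mm above the counter; chest side rails to 62 mm)
- shutter_edge (a point): middle of the shutter's leading edge (its -x edge, 14 mm from the middle of the grip), 58 mm above the counter, moves with the shutter
- partition (a point): middle of the top of the partition between the two bins (12 mm thick, 52 mm above the counter); hidden under the shutter at the start, 60 mm along the chest's +x from the shut shutter's edge
- tape_measure: tape measure, 70 x 34 x 66 mm case; a bystander, to be left alone. Origin at its underside
- padlock: brass padlock, 45 x 40 x 20 mm body, lying flat; a bystander, to be left alone. Origin at its underside
- screwdriver: screwdriver lying on the counter; a bystander, to be left alone. Origin at its underside
- wrench: spanner lying on the counter; a bystander, to be left alone. Origin at its underside
- carton: small cardboard carton, 55 x 85 x 35 mm; a bystander, to be left alone. Origin at its underside
- glue: white bottle, 52 mm diameter, 110 mm tall; a bystander, to be left alone. Origin at its underside
- tape_roll: roll of paper tape lying flat, 60 mm diameter, 22 mm tall; a bystander, to be left alone. Origin at its underside
Mind the look-alikes: they are no part of the job. Leave any black or turquoise look-alike of the short_plate alone. What is shaped like the long_plate but blue is not meant.

How it is judged:
By the outcome, as a careful person would: the job done as asked, in the order asked, and still so for the second after the job is handed in, while the arm keeps its last pose, push and grip.
It also fails if it takes over 61 s, if anything falls off the work surface, if the arm or the gripper's body presses on something with over 40 N, if the wrist force passes 120 N, or if a joint passes its speed limit or range.

## Working session

There is one attempt and no reset: what is moved stays moved. The work goes in short steps, Python scripts to look and compute and a tool call to move; the robot and the scene stay as the last step left them, time stands still between calls to the robot, and variables do not carry over. Pictures are saved under pics/ and viewed, at most 13 in all, crops included, and the job is handed in when it is done.

Besides the shell and the picture viewer there is one more tool, called after "Call:" by a JSON object that holds its "method" and its "body", one argument or row to a line. jog_arm: Moves the arm, as the interface text tells. Its arguments: {"type":"object","properties":{"delta_pos":{"type":"array"},"turn":{"type":"array"},"grip":{"type":"array"}},"required":["delta_pos","turn","grip"]}

```bash
mkdir -p pics; ls; python3 - <<'E'
from rig import *
import cv2
for n in ("top","side"):
    c=capture(n); cv2.imwrite(f"pics/{n}0.png",c["color"]); print(n,{k:v for k,v in c.items() if k!="color"})
E
```

```text
pics
top {'fovy': 47.7558866389263, 'cx': 311.2583344051188, 'cy': 205.10042770751124, 'camera_from_world': array([[ 0.02487678, -0.99949711, -0.01966404,  0.01525492],
       [ 0.99612177,  0.02312259,  0.08489272, -0.52053288],
       [-0.08439534, -0.02169963,  0.99619604, -1.0697511 ],
       [ 0.        ,  0.        ,  0.        ,  1.        ]])}
side {'fovy': 50.765851104166266, 'cx': 325.54992997808483, 'cy': 196.75087904065072, 'camera_from_world': array([[-0.97260446, -0.23231994,  0.00824673,  0.51606037],
       [ 0.14836792, -0.5930486 ,  0.79137874, -0.13249579],
       [-0.17896235,  0.77092204,  0.61127054, -1.13528597],
       [ 0.        ,  0.        ,  0.        ,  1.        ]])}
```

View pics/top0.png

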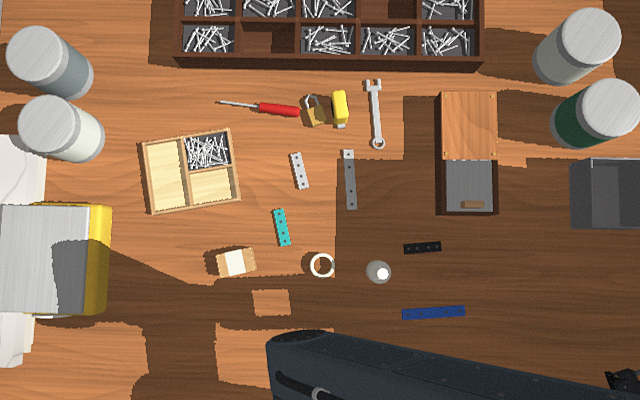

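View pics/side0.png

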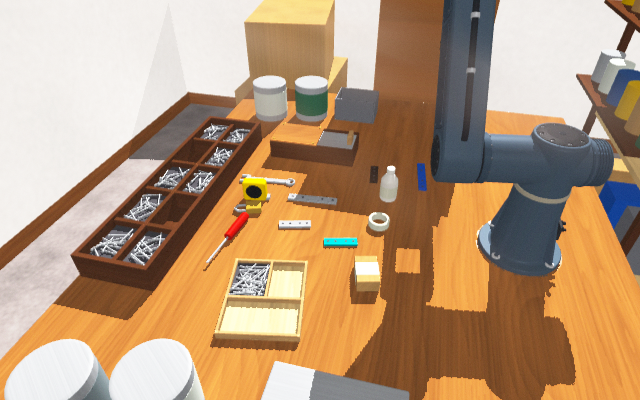

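Top view: the candidates for long_plate are the grey plate at (350,180) and the blue one at (433,313). For short_plate they are the light steel plate at (299,170), turquoise (282,227) and black (422,247). By the description I choose the grey (350,180) and the steel (299,170). The tray is at (190,170), with its long compartment on the left at (167,175) and the short one at lower right (212,186). The chest is at (467,150), with its grip at (472,204).

```bash
cat > h.py <<'E'
from rig import *
import cv2, numpy as np
def ray(c,uv,z):
    "cast pixel onto world plane z"
    f=200/np.tan(np.radians(c["fovy"]/2)); T=c["camera_from_world"]; R,t=T[:3,:3],T[:3,3]
    d=R.T@np.array([(uv[0]-c["cx"])/f,-(uv[1]-c["cy"])/f,-1]); o=-R.T@t
    return o+d*(z-o[2])/d[2]
def proj(c,p):
    f=200/np.tan(np.radians(c["fovy"]/2)); q=c["camera_from_world"]@np.append(p,1)
    return np.array([c["cx"]-f*q[0]/q[2], c["cy"]+f*q[1]/q[2]])
def rect(c,cnt,z):
    w=np.array([ray(c,p,z)[:2] for p in cnt.reshape(-1,2)])*1000
    (x,y),(a,b),g=cv2.minAreaRect(w.astype(np.float32))
    if a<b: a,b,g=b,a,g+90
    return np.round([x,y,a,b,(g+90)%180-90],1)
def blobs(mask,roi):
    x0,y0,x1,y1=roi; m=np.zeros_like(mask); m[y0:y1,x0:x1]=mask[y0:y1,x0:x1]
    m=cv2.morphologyEx(m,cv2.MORPH_CLOSE,np.ones((5,5)))
    cs=cv2.findContours(m,cv2.RETR_EXTERNAL,cv2.CHAIN_APPROX_NONE)[0]
    return sorted(cs,key=cv2.contourArea)[::-1]
E
python3 - <<'E'
from h import *
s=read_state(); print(s["position"],s["tcp_rot"].round(3) if hasattr(s["tcp_rot"],'round') else s["tcp_rot"],s["force"])
c=capture("top"); d=capture("side"); 
for cam,rois in((c,dict(short=(284,146,315,195),long=(338,143,363,216))),(d,dict(short=(272,214,318,236),long=(282,188,345,210)))):
    hsv=cv2.cvtColor(cam["color"],cv2.COLOR_BGR2HSV); m=((hsv[...,1]<60)&(hsv[...,2]>60)).astype(np.uint8)*255
    for k,r in rois.items():
        b=blobs(m,r)[0]; print(k,cv2.contourArea(b),rect(cam,b,.008))
I=c["color"]
a=cv2.resize(I[80:220,135:365],None,fx=3.4,fy=3.4,interpolation=2)
b=cv2.resize(I[85:220,430:505],None,fx=4,fy=4,interpolation=2)
cv2.imwrite("pics/cropA.png",a); cv2.imwrite("pics/cropB.png",b)
E
```

```text
[ 0.20763835 -0.58879333  0.22167817] [[ 0.943  0.332 -0.   ]
 [ 0.332 -0.943  0.002]
 [ 0.    -0.002 -1.   ]] [0.13287703 0.53705748 0.24211871]
short 345.5 [606.5  59.9  90.7  25.8  15.4]
long 560.5 [588.1 -64.7 150.2  25.3   5. ]
short 202.0 [605.3  65.7  88.3  29.8  14. ]
long 264.5 [586.7 -56.4 148.7  33.2   4.5]
```

View pics/cropA.png

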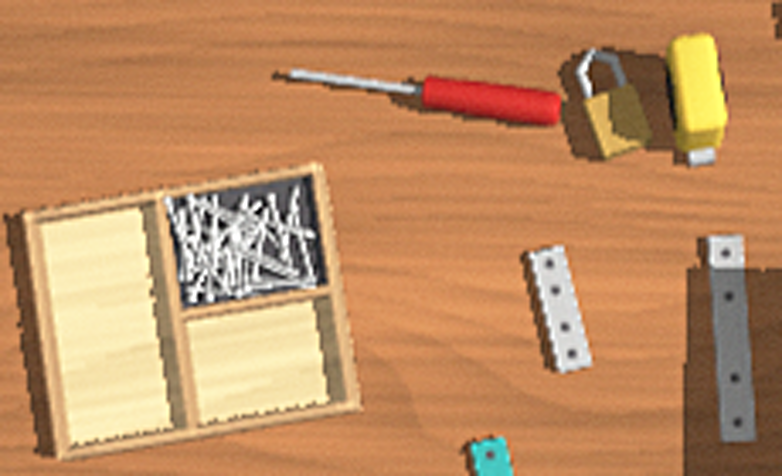

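View pics/cropB.png

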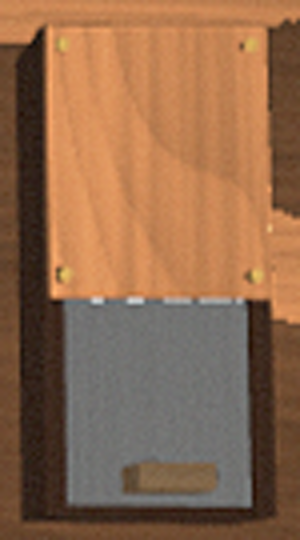

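The crops confirm both choices: plain steel plates with holes, short at (299,170) and long at (350,180). In crop A the tray rim corners are sharp. In crop B the grip block's top face is centred near (177,478).

```bash
python3 - <<'E'
from h import *
c=capture("top"); d=capture("side")
A=lambda p:(p[0]/3.4+135-.35,p[1]/3.4+80-.35); B=lambda p:(p[0]/4+430-.4,p[1]/4+85-.4)
P=np.array([ray(c,A(p),.02)[:2] for p in [(24,213),(320,163),(358,408),(60,458)]])
TL,TR,BR,BL=P; print("sides",[np.linalg.norm(v).round(4) for v in(TL-TR,BL-BR,TL-BL,TR-BR)])
ang=lambda v:np.degrees(np.arctan2(v[1],v[0]))
a=np.mean([ang(TL-BL),ang(TR-BR),ang(TL-TR)-90,ang(BL-BR)-90]); print("tray yaw",a,ang(TL-BL),ang(TL-TR)-90)
ex=np.array([np.cos(np.radians(a)),np.sin(np.radians(a))]); ey=np.array([-ex[1],ex[0]]); o=P.mean(0)
print("tray",o,"long",o+ey*.058,"short",o-ey*.048-ex*.045)
H=np.array([ray(c,B(p),.068)[:2] for p in [(47,27),(268,27),(270,298),(50,298)]])
print("hood",H.round(4).tolist(),"yaw",ang(H[0]-H[3]),ang(H[1]-H[2]),ang(H[0]-H[1])-90)
G=np.array([ray(c,B(p),.092)[:2] for p in [(138,463),(217,463),(217,493),(138,493)]]); print("grip",G.mean(0),G.round(4).tolist())
print("side px of grip top",proj(d,np.append(G.mean(0),.092)))
cv2.imwrite("pics/cropC.png",cv2.resize(d["color"][115:175,260:370],None,fx=6,fy=6,interpolation=2))
E
```

```text
sides [np.float64(0.2182), np.float64(0.2166), np.float64(0.1811), np.float64(0.1812)]
tray yaw 11.063108003794355 11.505655128254922 10.890951887424961
tray [0.59788942 0.32558968] long [0.5867598  0.38251183] short [0.56293641 0.26984664]
hood [[0.7917, -0.2726], [0.7941, -0.4015], [0.6331, -0.4011], [0.6304, -0.2744]] yaw 0.6476934516578795 -0.14492926198875877 1.037761683085563
grip [ 0.52485568 -0.33922945] [[0.5328, -0.3172], [0.5338, -0.3613], [0.5169, -0.3612], [0.5159, -0.3172]]
side px of grip top [350.57156139 132.2918703 ]
```

View pics/cropC.png

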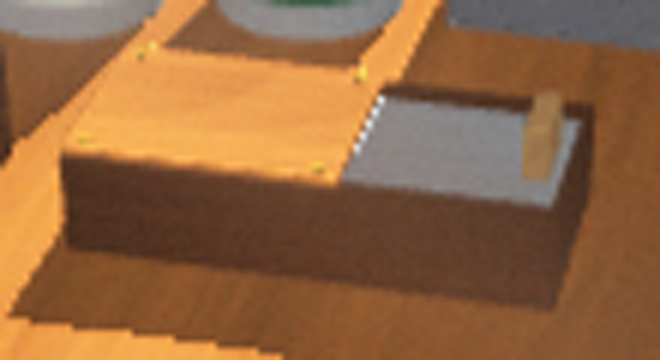

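In crop C the grip's top is at side pixel (351,131), which matches the projected (350.6,132.3), so the calibration is consistent. Moving now to above the long plate.

Call:
{"method": "jog_arm", "body": {
  "delta_pos": [
    [5, 6, -3],
    [10, 12, -7],
    [15, 19, -7],
    [20, 26, -7],
    [24, 32, -7],
    [28, 38, -7],
    [32, 43, -7],
    [35, 48, -7],
    [37, 51, -7],
    [38.0, 52.4, -7],
    [38.0, 52.4, -7],
    [38.0, 52.4, -7]
  ],
  "turn": [-5, -10, -14.4, -14.4, -14.4, -14.4, -14.4, -14.4, -14.4, -14.4, -14.4, -14.4],
  "grip": [0.3, 0.3, 0.3, 0.3, 0.3, 0.3, 0.3, 0.3, 0.3, 0.3, 0.3, 0.3]
}}

```text
time_s: 1.8
position: [0.589, -0.0631, 0.1525]
tcp_rot: [[0.996, 0.092, 0.001], [0.092, -0.996, -0.0], [0.001, 0.0, -1.0]]
force: [-0.6, -0.9, 1.0]
opening: 0.702
grasp_force: 0.0
```

Call:
{"method": "jog_arm", "body": {
  "delta_pos": [
    [0, 0, -4],
    [0, 0, -8],
    [0, 0, -11],
    [0, 0, -13],
    [0, 0, -14],
    [0, 0, -14.6],
    [0, 0, -14.8],
    [0, 0, -14.8]
  ],
  "turn": [0, 0, 0, 0, 0, 0, 0, 0],
  "grip": [0.3, 0.3, 0.3, 0.3, 0.3, 0.3, 0.3, 0.3]
}}

```text
time_s: 2.8
position: [0.5882, -0.0656, 0.0051]
tcp_rot: [[0.996, 0.087, 0.001], [0.087, -0.996, -0.0], [0.001, 0.0, -1.0]]
force: [0.3, 0.3, -0.8]
opening: 0.702
grasp_force: 0.0
```

```bash
python3 - <<'E'
from h import *
d=capture("side");c=capture("top")
s=read_state();print(s["position"],s["force"])
a=cv2.resize(d["color"][130:250,240:390],None,fx=4,fy=4,interpolation=2)
cv2.imwrite("pics/grasp1.png",a)
E
```

```text
[ 0.58819938 -0.06551314  0.00521768] [ 0.11710448 -0.23308338 -0.16178904]
```

View pics/grasp1.png

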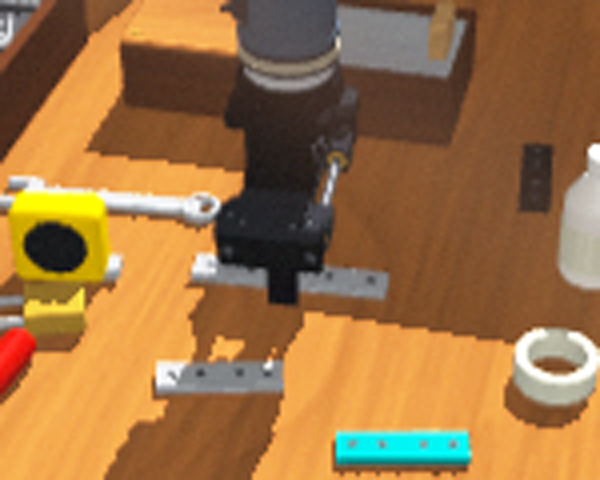

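The fingers straddle the long plate at its middle, at crop pixel (283,285). I'll lower slightly, close and lift.

Call:
{"method": "jog_arm", "body": {
  "delta_pos": [
    [0, 0, -0.25],
    [0, 0, -0.25],
    [0, 0, -0.25],
    [0, 0, -0.25],
    [0, 0, -0.25],
    [0, 0, -0.25],
    [0, 0, -0.25],
    [0, 0, -0.25]
  ],
  "turn": [0, 0, 0, 0, 0, 0, 0, 0],
  "grip": [0.3, 1, 1, 1, 1, 1, 1, 1]
}}

```text
time_s: 3.9
position: [0.5876, -0.0652, 0.002]
tcp_rot: [[0.996, 0.087, -0.0], [0.087, -0.996, 0.0], [-0.0, -0.0, -1.0]]
force: [-0.1, 1.7, 0.4]
opening: 0.28
grasp_force: 30.0
```

Call:
{"method": "jog_arm", "body": {
  "delta_pos": [
    [0, 0, 1],
    [0, 0, 3],
    [0, 0, 6],
    [0, 0, 10],
    [0, 0, 10]
  ],
  "turn": [0, 0, 0, 0, 0],
  "grip": [1, 1, 1, 1, 1]
}}

```text
time_s: 4.53
position: [0.5903, -0.0663, 0.1056]
tcp_rot: [[0.996, 0.087, 0.008], [0.087, -0.996, -0.003], [0.007, 0.003, -1.0]]
force: [0.4, -0.0, -2.2]
opening: 0.283
grasp_force: 30.0
```

Call:
{"method": "jog_arm", "body": {
  "delta_pos": [
    [0, 3, 0],
    [0, 7, 0],
    [0, 12, 0],
    [0, 17, 0],
    [0, 22, 0],
    [0, 27, 0],
    [0, 30, 0],
    [0, 32, 0],
    [0, 32, 0]
  ],
  "turn": [2, 4, 6, 6, 6, 6, 6, 6, 6],
  "grip": [1, 1, 1, 1, 1, 1, 1, 1, 1]
}}

```text
time_s: 5.65
position: [0.5871, 0.2552, 0.1012]
tcp_rot: [[0.981, 0.193, -0.001], [0.193, -0.981, -0.001], [-0.001, 0.0, -1.0]]
force: [0.2, 0.5, -2.3]
opening: 0.287
grasp_force: 30.0
```

```bash
python3 - <<'E'
from h import *
c=capture("top");s=read_state();print(s["position"])
print("box base",ray(c,(112,205),0),"jar base",ray(c,(104,145),0),ray(c,(88,206),.15))
cv2.imwrite("pics/near1.png",cv2.resize(c["color"][80:330,0:300],None,fx=2.4,fy=2.4,interpolation=2))
E
```

```text
[0.58726558 0.25405654 0.10133987]
box base [ 5.10645937e-01  5.24043687e-01 -2.22044605e-16] jar base [0.66162327 0.55386327 0.        ] [0.49608988 0.50579841 0.15      ]
```

View pics/near1.png

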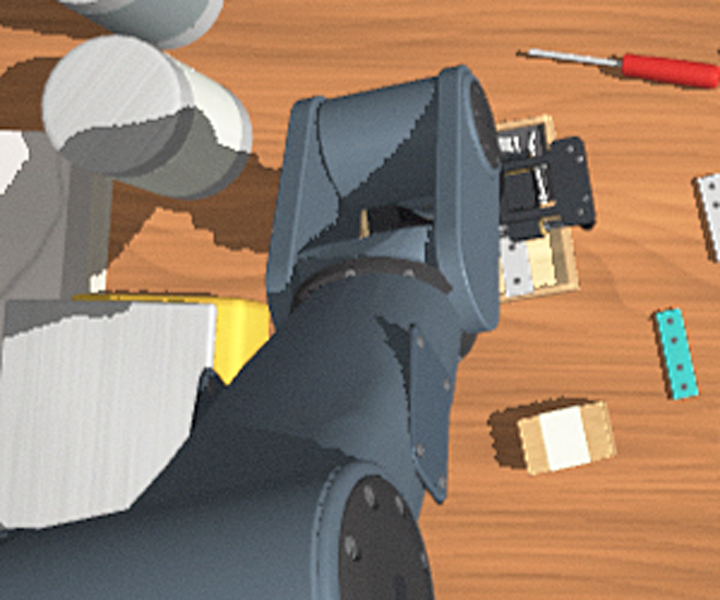

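The view shows the gripper holding the long plate over the tray, well clear of the box (about 115 mm tall, y>0.506) and the jar. I'll go on to the long compartment.

Call:
{"method": "jog_arm", "body": {
  "delta_pos": [
    [0, 3, 0],
    [0, 7, 0],
    [-0.1, 10, 0],
    [-0.1, 12, 0],
    [-0.1, 12.6, 0],
    [-0.1, 12.6, -2],
    [-0.1, 12.6, -4.5],
    [-0.1, 12.6, -6.5],
    [-0.1, 12.6, -8],
    [-0.1, 12.6, -9],
    [-0.1, 12.6, -9.3],
    [-0.1, 12.6, -9.3]
  ],
  "turn": [0, 0, 0, 0, 0, 0, 0, 0, 0, 0, 0, 0],
  "grip": [1, 1, 1, 1, 1, 1, 1, 1, 1, 1, 1, 1]
}}

```text
time_s: 7.2
position: [0.5871, 0.3807, 0.0094]
tcp_rot: [[0.982, 0.191, 0.001], [0.191, -0.982, 0.0], [0.001, -0.0, -1.0]]
force: [1.1, -0.4, -2.1]
opening: 0.284
grasp_force: 30.0
```

Call:
{"method": "jog_arm", "body": {
  "delta_pos": [
    [0, 0, -0.1],
    [0, 0, -0.15],
    [0, 0, -0.15],
    [0, 0, -0.15],
    [0, 0, -0.15],
    [0, 0, -0.15],
    [0, 0, 1],
    [0, 0, 4],
    [0, 0, 9],
    [0, 0, 10],
    [0, 0, 10]
  ],
  "turn": [0, 0, 0, 0, 0, 0, 0, 0, 0, 0, 0],
  "grip": [1, 1, 0.48, 0.48, 0.48, 0.48, 0.48, 0.48, 0.48, 0.48, 0.48]
}}

```text
time_s: 8.57
position: [0.5872, 0.3808, 0.1105]
tcp_rot: [[0.982, 0.191, 0.002], [0.191, -0.982, 0.001], [0.002, -0.001, -1.0]]
force: [-1.4, -1.1, 0.1]
opening: 0.525
grasp_force: 0.0
```

Call:
{"method": "jog_arm", "body": {
  "delta_pos": [
    [0, -3, 0],
    [0.5, -7, 0],
    [1, -12, 0],
    [1.5, -17, 0],
    [2, -22, 0],
    [2, -27, 0],
    [2, -30, 0],
    [2, -32.1, 0],
    [2, -32.1, -2],
    [2, -32.1, -5],
    [2, -32.1, -7],
    [2, -32.1, -7]
  ],
  "turn": [0, 2, 4.4, 4.4, 4.4, 4.4, 4.4, 4.4, 4.4, 4.4, 4.4, 4.4],
  "grip": [0.48, 0.4, 0.3, 0.3, 0.3, 0.3, 0.3, 0.3, 0.3, 0.3, 0.3, 0.3]
}}

```text
time_s: 10.07
position: [0.6046, 0.0601, 0.0366]
tcp_rot: [[0.964, 0.266, -0.006], [0.266, -0.964, 0.001], [-0.005, -0.002, -1.0]]
force: [0.8, -0.0, -0.3]
opening: 0.7
grasp_force: 0.0
```

```bash
python3 - <<'E'
from h import *
c=capture("top");d=capture("side");s=read_state();print(s["position"])
a=cv2.resize(c["color"][120:225,130:250],None,fx=3.3,fy=3.3,interpolation=2)
b=cv2.resize(d["color"][170:350,205:325],None,fx=3.2,fy=3.2,interpolation=2)
h=max(a.shape[0],b.shape[0]); o=np.zeros((h,a.shape[1]+b.shape[1],3),np.uint8); o[:a.shape[0],:a.shape[1]]=a; o[:b.shape[0],a.shape[1]:]=b
cv2.imwrite("pics/chk1.png",o); print(o.shape)
E
```

```text
[0.60659346 0.05994194 0.03881727]
(576, 780, 3)
```

View pics/chk1.png

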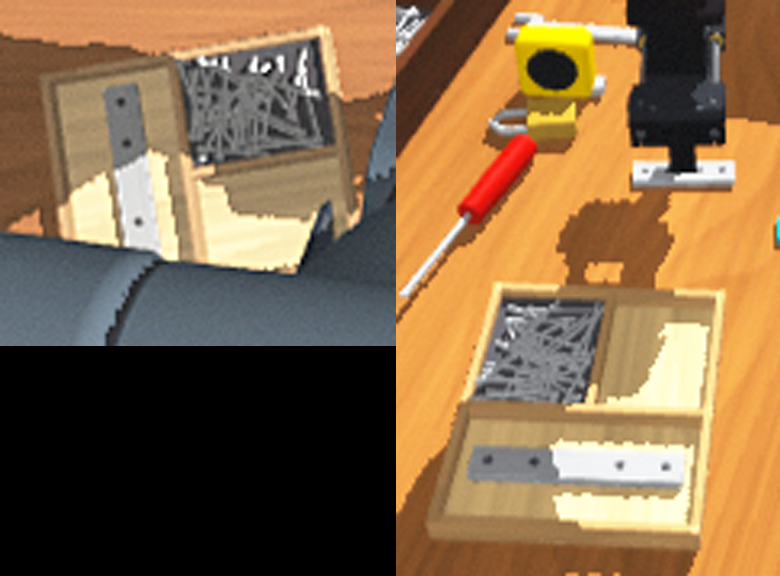

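The long plate lies flat and lengthwise in the long compartment (side crop, 470–685 × 445–490). The fingers are over the middle of the short plate. Now I'll grasp and lift it.

Call:
{"method": "jog_arm", "body": {
  "delta_pos": [
    [0, 0, -2],
    [0, 0, -3],
    [0, 0, -3.6],
    [0, 0, -3.65],
    [0, 0, -3.65],
    [0, 0, -3.65],
    [0, 0, -3.65],
    [0, 0, -3.65],
    [0, 0, -3.65],
    [0, 0, -2.5],
    [0, 0, 1],
    [0, 0, 6]
  ],
  "turn": [0, 0, 0, 0, 0, 0, 0, 0, 0, 0, 0, 0],
  "grip": [0.3, 0.3, 0.3, 0.3, 1, 1, 1, 1, 1, 1, 1, 1]
}}

```text
time_s: 11.68
position: [0.6054, 0.0596, 0.099]
tcp_rot: [[0.964, 0.266, -0.004], [0.266, -0.964, 0.0], [-0.004, -0.001, -1.0]]
force: [1.4, -0.4, -0.8]
opening: 0.283
grasp_force: 30.0
```

Call:
{"method": "jog_arm", "body": {
  "delta_pos": [
    [0, 2, 0],
    [-1, 5, 0],
    [-2, 8, 0],
    [-3, 12, 0],
    [-4, 16, 0],
    [-4.4, 19, 0],
    [-4.4, 20.5, 0],
    [-4.4, 21, 0],
    [-4.4, 21, 0],
    [-4.4, 21, -2],
    [-4.4, 21, -4],
    [-4.4, 21, -5]
  ],
  "turn": [8, 18, 28, 38, 48, 58, 68, 78, 85.7, 85.7, 85.7, 85.7],
  "grip": [1, 1, 1, 1, 1, 1, 1, 1, 1, 1, 1, 1]
}}

```text
time_s: 13.18
position: [0.562, 0.2693, 0.0484]
tcp_rot: [[-0.193, 0.981, -0.002], [0.981, 0.193, -0.001], [-0.0, -0.002, -1.0]]
force: [0.7, -0.8, -1.9]
opening: 0.281
grasp_force: 30.0
```

Call:
{"method": "jog_arm", "body": {
  "delta_pos": [
    [0, 0, -1.5],
    [0, 0, -3],
    [0, 0, -3.9],
    [0, 0, -3.9],
    [0, 0, -4.1],
    [0, 0, -4.1]
  ],
  "turn": [0, 0, 0, 0, 0, 0],
  "grip": [1, 1, 1, 1, 1, 1]
}}

```text
time_s: 13.92
position: [0.563, 0.2696, 0.0084]
tcp_rot: [[-0.193, 0.981, 0.001], [0.981, 0.193, 0.0], [0.0, 0.001, -1.0]]
force: [0.2, 0.1, -0.8]
opening: 0.281
grasp_force: 30.0
```

Call:
{"method": "jog_arm", "body": {
  "delta_pos": [
    [0, 0, -0.05],
    [0, 0, -0.05],
    [0, 0, -0.05],
    [0, 0, -0.05],
    [0, 0, -0.05],
    [0, 0, 1],
    [0, 0, 4],
    [0, 0, 9],
    [0, 0, 14],
    [0, -3, 17],
    [0, -8, 17],
    [0, -14, 17]
  ],
  "turn": [0, 0, 0, 0, 0, 0, 0, 0, 0, 0, 0, 0],
  "grip": [1, 0.56, 0.56, 0.56, 0.56, 0.56, 0.56, 0.56, 0.56, 0.56, 0.56, 0.56]
}}

```text
time_s: 15.42
position: [0.5632, 0.129, 0.1798]
tcp_rot: [[-0.195, 0.981, 0.003], [0.981, 0.195, 0.0], [-0.001, 0.003, -1.0]]
force: [1.0, -0.5, -0.1]
opening: 0.439
grasp_force: 0.0
```

Call:
{"method": "jog_arm", "body": {
  "delta_pos": [
    [0, -4, 0],
    [-1, -9, 0],
    [-1.5, -14, 0],
    [-2, -19, 0],
    [-2.5, -24, 0],
    [-3, -29, 0],
    [-3.5, -34, 0],
    [-3.7, -39, 0],
    [-3.7, -43, 0],
    [-3.7, -46, 0],
    [-3.7, -46.9, 0],
    [-3.7, -46.9, 0]
  ],
  "turn": [-2, -4, -6, -8, -10.6, -10.6, -10.6, -10.6, -10.6, -10.6, -10.6, -10.6],
  "grip": [0.42, 0.42, 0.42, 0.42, 0.42, 0.42, 0.42, 0.42, 0.42, 0.42, 0.42, 0.42]
}}

```text
time_s: 16.92
position: [0.5255, -0.3391, 0.1782]
tcp_rot: [[-0.008, 1.0, -0.0], [1.0, 0.008, 0.001], [0.001, -0.0, -1.0]]
force: [0.3, -0.3, -0.4]
opening: 0.583
grasp_force: 0.0
```

```bash
python3 - <<'E'
from h import *
c=capture("top");d=capture("side");s=read_state();print(s["position"])
cv2.imwrite("pics/chk2.png",cv2.resize(d["color"][90:350,200:420],None,fx=2.3,fy=2.3,interpolation=2))
hsv=cv2.cvtColor(c["color"],cv2.COLOR_BGR2HSV); m=((hsv[...,1]<60)&(hsv[...,2]>60)).astype(np.uint8)*255
for r in((145,140,182,212),(190,168,236,206)):
    print(rect(c,blobs(m,r)[0],.013))
E
```

```text
[ 0.52556427 -0.33781447  0.17809873]
[585.5 390.1 151.   69.1   9.5]
[561.3 271.7  98.2  28.7 -76.7]
```

View pics/chk2.png

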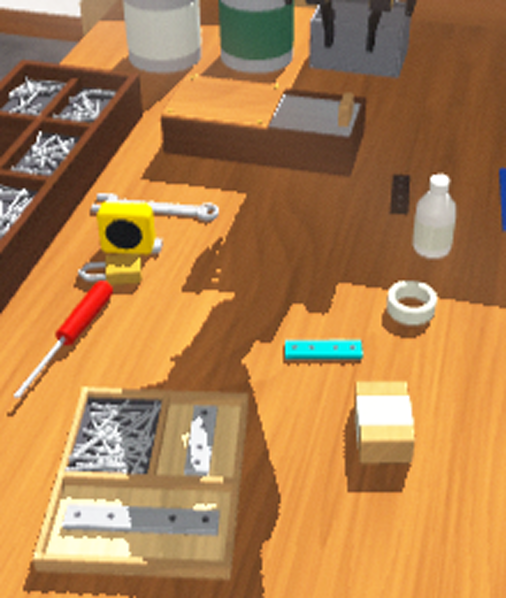

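Both plates lie in their compartments (long at crop (140,518), short at (203,440)) and nothing else has moved. Now the shutter grip.

Call:
{"method": "jog_arm", "body": {
  "delta_pos": [
    [0, 0, -4],
    [0, 0, -8],
    [0, 0, -10],
    [0, 0, -11],
    [0, 0, -11.5],
    [0, 0, -11.5],
    [0, 0, -11.5],
    [0, 0, -11.5],
    [0, 0, -11.5],
    [0, 0, -11.5],
    [0, 0, -11.5],
    [0, 0, -11.5]
  ],
  "turn": [0, 0, 0, 0, 0, 0, 0, 0, 0, 0, 0, 0],
  "grip": [0.42, 0.42, 0.42, 0.42, 0.42, 0.42, 1, 1, 1, 1, 1, 1]
}}

```text
time_s: 18.52
position: [0.5267, -0.3395, 0.0632]
tcp_rot: [[-0.009, 1.0, 0.002], [1.0, 0.009, -0.001], [-0.001, 0.002, -1.0]]
force: [3.1, 1.6, -1.0]
opening: 0.18
grasp_force: 30.0
```

```bash
python3 - <<'E'
from h import *
for i in range(4):
    capture("top");s=read_state();print(s["position"],s["force"])
E
```

```text
[ 0.52664926 -0.33956001  0.06323077] [3.89237124 0.33744613 0.11583884]
[ 0.52663563 -0.33957617  0.06321257] [ 5.00294204  1.23543335 -1.34799446]
[ 0.52662457 -0.33958562  0.06321925] [ 4.90642216  0.65410523 -0.49701119]
[ 0.52664145 -0.33955182  0.06320993] [ 4.36175749  0.69454802 -0.67647624]
```

Call:
{"method": "jog_arm", "body": {
  "delta_pos": [
    [0.7, 0, 0],
    [1.5, 0, 0],
    [2.5, 0, 0],
    [3.5, 0, 0],
    [4.5, 0.05, 0],
    [5.3, 0.05, 0],
    [5.8, 0.05, 0],
    [6.1, 0.05, 0],
    [6.2, 0.05, 0],
    [6.2, 0.05, 0],
    [6.2, 0.05, 0]
  ],
  "turn": [0, 0, 0, 0, 0, 0, 0, 0, 0, 0, 0],
  "grip": [1, 1, 1, 1, 1, 1, 1, 1, 1, 1, 1]
}}

```text
time_s: 20.1
position: [0.5835, -0.3387, 0.0632]
tcp_rot: [[-0.01, 1.0, -0.009], [1.0, 0.01, 0.002], [0.002, -0.009, -1.0]]
force: [-9.8, -0.7, 7.2]
opening: 0.18
grasp_force: 30.1
```

```bash
python3 - <<'E'
from h import *
for i in range(3):
    c=capture("top");s=read_state();print(s["position"],s["force"],s["opening"],s["grasp_force"])
d=capture("side")
a=cv2.resize(c["color"][85:220,430:505],None,fx=4,fy=4,interpolation=2)
b=cv2.resize(d["color"][110:180,260:370],None,fx=4,fy=4,interpolation=2)
o=np.zeros((540,740,3),np.uint8);o[:540,:300]=a;o[:280,300:740]=b;cv2.imwrite("pics/half.png",o)
E
```

```text
[ 0.58350085 -0.33866678  0.0631753 ] [-9.6742595  -0.24271129  8.10880871] 0.17901523542847236 30.140244062273496
[ 0.58352031 -0.33868063  0.06315756] [-10.1173596   -0.15082626   7.45395447] 0.18057580081492428 30.140152891846128
[ 0.58351895 -0.33868474  0.06315963] [-9.57541636  0.36621424  6.42676383] 0.18090512954111562 30.139915668324875
```

View pics/half.png

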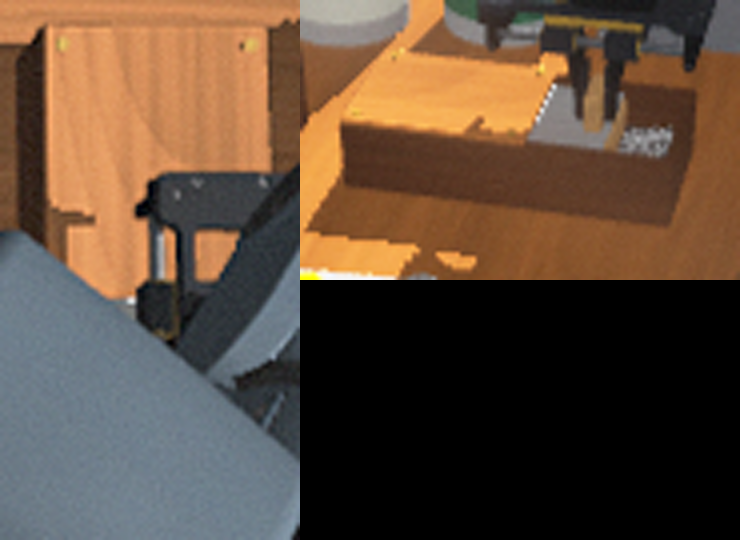

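The side view shows the near bin open with nails visible, and the shutter's edge near the partition. Travel is about 57 mm by both the tool position and the spring force. I'll add the last 3 mm.

Call:
{"method": "jog_arm", "body": {
  "delta_pos": [
    [0.2, 0, 0],
    [0.35, 0, 0],
    [0.35, 0, 0],
    [0.35, 0, 0],
    [0.35, 0, 0]
  ],
  "turn": [0, 0, 0, 0, 0],
  "grip": [1, 1, 1, 1, 1]
}}

```text
time_s: 20.92
position: [0.5868, -0.3386, 0.0632]
tcp_rot: [[-0.009, 1.0, -0.009], [1.0, 0.01, 0.002], [0.002, -0.009, -1.0]]
force: [-8.9, -0.5, 7.8]
opening: 0.181
grasp_force: 30.2
```

```bash
python3 - <<'E'
from h import *
P=[]
for i in range(4):
    c=capture("side");s=read_state();P.append(np.r_[s["position"],s["force"]])
print(np.mean(P,0).round(4),s["grasp_force"])
# edge line expected in side view, from hood yaw ~0.5 deg
e=np.array([.5725,-.339,.058]); print("expected edge px",[proj(c,e+[0,y,0]).round(1) for y in(-.04,0,.04)])
cv2.imwrite("pics/half2.png",cv2.resize(c["color"][115:165,310:370],None,fx=10,fy=10,interpolation=2))
E
```

```text
[ 0.5868 -0.3386  0.0632 -9.9292  0.074   7.4895] 30.152318662801463
expected edge px [array([339. , 133.8]), array([336.6, 139.3]), array([334.1, 145.1])]
```

View pics/half2.png

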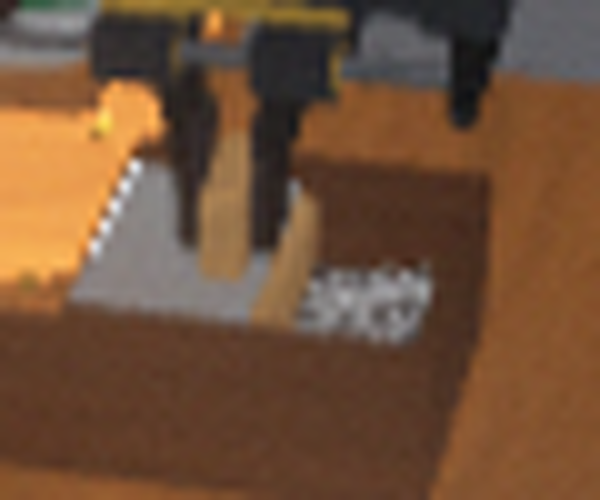

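```bash
python3 - <<'E'
from h import *
c=capture("side"); I0=cv2.imread("pics/side0.png")
S=lambda p,k,ox:(p[0]/k+ox-.5+.5/k,p[1]/k+115-.5+.5/k)
for n,k,ox,ps in(("shut",6,260,[(582,125),(553,205)]),("half",10,310,[(300,190),(252,322)]),("part-x edge",10,310,[(318,210),(296,322)])):
    print(n,[ray(c,S(p,k,ox),.052 if n[0]=="p" else .058).round(4)[:2] for p in ps])
for r in range(142,148): print(r,I0[r,345:362].tolist() if 0 else "", "shut S",cv2.cvtColor(I0,cv2.COLOR_BGR2HSV)[r,346:360,1],"now",cv2.cvtColor(c["color"],cv2.COLOR_BGR2HSV)[r,328:346,1])
E
```

```text
shut [array([ 0.5101, -0.3831]), array([ 0.51  , -0.2901])]
half [array([ 0.5711, -0.3814]), array([ 0.5681, -0.2887])]
part-x edge [array([ 0.564 , -0.3794]), array([ 0.5556, -0.3022])]
142  shut S [  6 124 127 127 131 126  51   2  57 136 144 138 147 168] now [  9  19  85 107 111 129  56   6  38 127 131 128 131  65  23  14  19  17]
143  shut S [  6 123 128 126 128 105  15   4 105 133 139 133 159 169] now [ 12  17  32  31  33  36  15   6  88 123 125 128 111   9  13   8  13   6]
144  shut S [  9 102 110 113 128  77   4  19 124 143 144 136 155 168] now [ 15  12  15  15  10  11   8  37 119 133 127 126  86  14   6   4   5   2]
145  shut S [  4  28  28  26  31  21   8  70 137 134 140 140 154 162] now [ 17  17   9  15  11  12  12  90 129 128 132 119  22   8   7   8   2   7]
146  shut S [ 10  10  11   8   4   2  10 115 139 141 138 137 162 173] now [ 56  52  35  34  15  13  17 119 131 128 129 102  35  22   7   5  12   8]
147  shut S [ 10   6  10  10   7   6  30 121 142 138 129 136 155 170] now [121 120 103 100  83  78  67 131 134 132 130  78  13  13   8  13  23  15]
```

```bash
python3 - <<'E'
from h import *
c=capture("side")
for r,a,b in((143,353.6,335.72),(144,353.44,335.35),(145,352.95,334.7)):
    A=ray(c,(a,r),.058);B=ray(c,(b,r),.058);print(A.round(4),B.round(4),((B-A)[0]*1000).round(1))
p=ray(c,(335.35,144),.058)
for dx,z in((0,.052),(-.006,.052),(-.006,.042),(-.006,.03)): print(dx,z,proj(c,[p[0]+dx,p[1],z]).round(2))
E
```

```text
[ 0.5108 -0.3289  0.058 ] [ 0.5702 -0.3138  0.058 ] 59.4
[ 0.5101 -0.3222  0.058 ] [ 0.57  -0.307  0.058] 59.9
[ 0.5105 -0.3152  0.058 ] [ 0.5707 -0.2999  0.058 ] 60.2
0 0.052 [335.31 145.52]
-0.006 0.052 [337.02 145.74]
-0.006 0.042 [336.95 148.26]
-0.006 0.03 [336.87 151.26]
```

The image gives 59.8 mm of travel, and the tool position (60.2 mm) and spring force agree. Handing in.

```bash
python3 -c "
from rig import *
print(hand_in())"
```

```text
the job is handed in; nothing more can be done
None
```

The job is handed in: both plates lie flat in their compartments, and the arm is holding the shutter open at about 60 mm (half travel).

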